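# Uncover and hold back the index plunger of a dividing jig

### The arm

A 7-joint arm with a two-finger parallel gripper is mounted at the origin on a cart in front of the work surface, level with it; the furniture and walls round the work are solid. World frame = base frame: x ahead of the robot, y to its left, z up, the work surface at z = 0. Lengths are in m, angles in rad, forces in N, time in s.
With the tool pointing down it reaches from about 0.4 to 0.9 m from the base axis. Payload 5.5 kg.
Tool frame: the origin (TCP) lies where the fingers leave the gripper's body, on its centre line; the fingertips stand 73 mm ahead of it and the grasp point (between the pads) lies 54 mm ahead of it; z points along the fingers, y is the line along which they close (so a half turn about z gives the same grasp; the last joint's range is limited). The gripper opens to 85 mm and grips with 20 to 120 N. Pads are 22 mm wide; open, the fingers measure 114 mm over their backs; the gripper's body (76 mm by 85 mm) begins 54 mm behind the grasp point. The pads swing forward as they close: fully open they stand 13 mm farther back than shut.
Start: joints at [-1.085, 0.501, -0.427, 1.55, 0.221, 1.138, -0.21], TCP at [0.144, 0.634, 0.304] pointing down, gripper open.
Joint ranges: [-2.88, 2.88], [-0.31, 2.03], [-1.54, 1.56], [0.2, 2.42], [-1.41, 4.55], [0.19, 2.02], [-2.57, 2.57]. Speed limits (rad/s): [2.57, 2.57, 3.14, 3.14, 3.14, 3.14, 3.14].

### API

Orientations are given as a unit quaternion [x, y, z, w].
In Python, from rig import r gives the robot as it stands.
- The arm moves only by the tool send_rows, never from a script. Its argument "rows" is text: rows parted by semicolons, each of 5 numbers parted by spaces: the opening, from 0 (shut) to 1 (fully open), then the shift along the tool's x, y, z in cm, then the turn about the tool's z in rad. A call has exactly 5 rows; each row shifts and turns the commanded pose from where the row before left it, along the tool's axes as they then stand; what a row does not reach is not made up. A row lasts 1/10 s, in which the tool goes at most 50 mm and 8.59 degrees, less where a joint would pass 70% of its speed; a pose out of reach is approached as far as the arm can. A call is refused whole if a number of a shift passes 5 or a number of a turn 0.15, either way. A call with a gripper value outside its range is refused whole. The fingers move at their own pace and stop on an object; "grip_force" is the grip in N (left out, the last holds). Time passes only in rows, so rows that do not move let the fingers close, or fill a call up. It gives the time, the measured TCP pose, the force, the opening and the grip force at its end, in the units of the state.
- r.get_obs(): the state, without advancing time (a new reading comes with each control period).
- r.read_camera(name): name is "scene" or "side" or "wrist"; returns a dict with "image" (400x640x3 uint8, red, green, blue), "fovy" (degrees; the focal length in pixels is half the picture's height over the tangent of half this angle, whatever the lens; pixels are square), "cx", "cy" (the principal point, pixels), "origin" and "attitude" of the camera in the world; the wrist camera has in their place "hand_eye" (4x4, takes a point from camera to tool coordinates, whose origin is the TCP and whose axes are the flange's). Camera axes: x right, y up, looking along -z (the intrinsics and any distortion apply to the point x, -y, -z); pixel columns grow to the right and rows downward; lengths in m; the calibration is good to about 2 mm. The wrist camera is an equidistant fisheye: a pixel r from the principal point sees the ray r / f radians off the axis. A picture is of the moment at which its call begins: read the wrist's pose just before it. There is no depth.
- r.hand_in(): hands the job in; it is judged then, once.
The state is a dict: "t": time; "q": joint angles; "dq": joint speeds; "effort": joint torques, N m; "ee_pos": TCP position; "tool_rot": TCP orientation; "contact_force": force on the tool from outside, world axes, zero at the start; "torque": the same for the moment, N m; "finger_gap": finger opening in m; "finger_force": force on a finger pad.
Only numpy, scipy, OpenCV 4.12 (cv2) and the standard library are available. Lean on these libraries where they do the work, as an engineer would, in place of code of your own. Each camera call takes 0.05 s, during which the arm holds its last target. There are 200 camera calls.

### The job

The disc of the dividing jig on the bench is locked by a spring-loaded index plunger, which stands under a metal chip cap. Lift the cap off by its bail handle and stand it upright on a clear bit of bench beside the jig, setting it down without dropping it; then grip the plunger's knob, pull it straight up as far as it will go and finish while still holding it there, so that the pin stays clear of its hole. Leave the screwdriver, the sanding block and the wood offcut where they lie.

Things in the scene. Friction and masses are not known exactly. Their poses are not given: they have to be found in the camera images.
- jig: the jig, bolted down: dark steel base 160 (its x) x 126 (its y) x 14 mm, origin under its centre; aluminium disc 107 mm across on it, top at 32 mm, with a ring of dark holes. The bench round it is clear but for the listed loose things over world x 0.37 to 0.66, y -0.50 to -0.13 m; left of that is the mitre saw, 0.30 m tall, elsewhere clutter
- bracket_top (a point): where the plunger's axis meets the bracket's flat top, 62 mm above the bench, at x = -18 mm, y = 0 in the jig's frame. The grey bracket, 64 mm wide with a rounded end, stands on the -x edge of the base and reaches over the disc; round the plunger a steel collar 21 mm across rises to 71 mm above the bench
- index_plunger (a joint): lift of the plunger (m): 0 = pin seated 12 mm deep in its disc hole, 0.012 = pin tip level with the disc's top, 0.020 = fully back against its stop. Moves straight up; the spring pulls it down with about 4 N at 0 and 10 N at 0.020 and snaps it back when let go
- knob_centre (a point): centre of the plunger's black round knob, 28 mm across and 26 mm tall, that moves with the plunger: 91 mm above the bench when the pin is seated, 111 mm when fully back
- chip_cap: loose steel cap, an upside-down cup 55 mm across and 54 mm tall with 3 mm walls, open below, 0.12 to 0.24 kg with its bail; origin at the centre of its lower rim, z up. At the start it stands on the bracket's top over the knob with 11 mm of room round it; it must rise 45 mm to clear the knob
- bail: the cap's dark bail handle, fixed to it: a round bar 9 mm thick that arches over the cap in the cap's y-z plane, its legs 48 mm apart along the cap's y; same origin and axes as the cap
- bail_grip (a point): middle of the bail's level top bar (26 mm long along the cap's y), 90 mm above the cap's lower rim; 31 mm of free height under the bar
- screwdriver: bystander: dark screwdriver lying on the bench, 27 x 191 x 27 mm, long along its y; origin under its middle
- sander: bystander: black rubber sanding block, 64 x 108 x 37 mm; origin under its middle
- offcut: bystander: mitred wood offcut, 40 x 60 x 19 mm; origin under its middle

How it is judged:
On the way, in this order (a step that is already met when the one before it is completed fails the run):
1. the cap hangs from the gripper by its bail, clear above the knob (contact force between the fingers and bail above 0.5 N and height (world z) of chip_cap above 0.106 m and angle between chip_cap's own z axis and vertical below 0.5 rad), for 0.1 s.
2. the cap stands upright on the bench beside the jig, let go and at rest (height (world z) of chip_cap between -0.006 and 0.006 m and angle between chip_cap's own z axis and vertical below 0.1 rad and linear speed of chip_cap below 0.02 m/s and contact force between the fingers and chip_cap below 0.05 N and contact force between chip_cap and jig below 0.05 N), for 0.2 s.
3. the gripper has pulled the plunger fully back (value of joint index_plunger above 0.017 m and contact force between the fingers and index_plunger above 2 N), for 0.2 s.
At the end, for the whole second after the job is handed in: The fingers still grip the knob (over 2 N) and hold the plunger at least 17 of its 20 mm back; the cap stands upright (within 0.1 rad) and at rest on the bench, touching neither the jig nor the arm (all of step 3 and height (world z) of chip_cap between -0.006 and 0.006 m and angle between chip_cap's own z axis and vertical below 0.1 rad and linear speed of chip_cap below 0.02 m/s and contact force between chip_cap and jig below 0.05 N and contact force between the arm and chip_cap below 0.05 N); the arm keeps its last pose, push and grip.
It fails at once if the cap is dropped or thrown (faster than 0.4 m/s with no finger on it) (linear speed of chip_cap above 0.4 m/s and contact force between the fingers and chip_cap below 0.05 N).
It fails at once if a bystander (screwdriver, sanding block, offcut) is moved more than 30 mm (distance of any of screwdriver, sander, offcut from where it was at the start of the episode above 0.03 m).
It also fails if it takes over 56 s, if anything falls off the work surface, if the arm or the gripper's body presses on something with over 40 N, if the wrist force passes 120 N, or if a joint passes its speed limit or range.

## Working session

There is one attempt and no reset: what is moved stays moved. The work goes in short steps, Python scripts to look and compute and a tool call to move; the robot and the scene stay as the last step left them, time stands still between calls to the robot, and variables do not carry over. Pictures are saved under pics/ and viewed, at most 10 in all, crops included, and the job is handed in when it is done.

Besides the shell and the picture viewer there is one more tool, called after "Call:" in YAML: its name, and indented under it one key for each argument. send_rows: Moves the arm, as the interface text tells. Its arguments: {"type":"object","properties":{"rows":{"type":"string"},"grip_force":{"type":"number"}},"required":["rows"]}

```bash
ls; mkdir -p pics; cat > h.py <<'E'
import numpy as np, cv2
from rig import r
from scipy.spatial.transform import Rotation as R
def cam(n):
    o=r.get_obs(); c=r.read_camera(n); return o,c
def rot(a):
    a=np.array(a,float)
    return a if a.shape==(3,3) else R.from_quat(a).as_matrix()
def ray(o,c,u,v):
    f=200/np.tan(np.radians(c['fovy'])/2)
    x,y=(u-c['cx'])/f,(v-c['cy'])/f
    if 'hand_eye' in c:
        t=np.hypot(x,y); s=np.sinc(t/np.pi)
        d=np.array([x*s,-y*s,-np.cos(t)]); H=np.array(c['hand_eye']); T=rot(o['tool_rot'])
        return T@H[:3,3]+o['ee_pos'], T@H[:3,:3]@d
    d=np.array([x,-y,-1]); return np.array(c['origin']), rot(c['attitude'])@d/np.linalg.norm(d)
def plane(p,d,z): return p+d*(z-p[2])/d[2]
def meet(rs):
    A=sum(np.eye(3)-np.outer(d,d) for p,d in rs); b=sum((np.eye(3)-np.outer(d,d))@p for p,d in rs)
    x=np.linalg.solve(A,b); return x,[np.linalg.norm(np.cross(x-p,d)) for p,d in rs]
def proj(c,P):
    f=200/np.tan(np.radians(c['fovy'])/2); q=rot(c['attitude']).T@(np.array(P)-c['origin'])
    return c['cx']-f*q[0]/q[2], c['cy']+f*q[1]/q[2]
E
python3 - <<'E'
from h import *
for n in ['scene','side']:
    o,c=cam(n); cv2.imwrite(f'pics/{n}0.png',c['image'][:,:,::-1]); print({k:v for k,v in c.items() if k!='image'})
print(o)
E
```

```text
pics
{'fovy': 48.45009821800248, 'cx': 321.5614256258929, 'cy': 197.92372310659957, 'origin': array([-0.02419916, -0.89354038,  0.58979348]), 'attitude': array([ 0.43982426, -0.16412535, -0.30225093,  0.82961549])}
{'fovy': 52.92048914438554, 'cx': 321.17313499448977, 'cy': 199.48229958603153, 'origin': array([0.44543745, 0.34045196, 0.69243404]), 'attitude': array([ 0.00828882,  0.4256446 ,  0.90478605, -0.01096239])}
{'t': 0.05, 'q': array([-1.08480754,  0.50182337, -0.42676303,  1.55147622,  0.22081989,
        1.1382978 , -0.21030645]), 'dq': array([-0.00053225,  0.00035943, -0.00179088, -0.00112209,  0.00057009,
        0.00042991, -0.00012878]), 'effort': array([-8.49904813e-03, -5.71307302e+01, -5.84258795e+00, -2.82018435e+01,
        1.09954391e-02,  6.16704856e-03, -9.65007104e-06]), 'ee_pos': array([0.14356196, 0.63337107, 0.30286117]), 'tool_rot': array([ 1.11145594e-01,  9.93803657e-01, -9.65820225e-04, -1.21345028e-04]), 'contact_force': array([0.50837336, 0.0280085 , 0.26983737]), 'torque': array([-0.02125301,  0.01020252, -0.04123263]), 'finger_force': 0.0, 'finger_gap': 0.08521207278435178}
```

View pics/scene0.png

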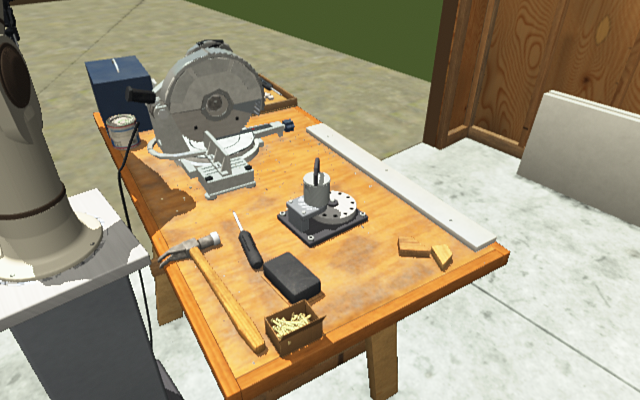

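View pics/side0.png

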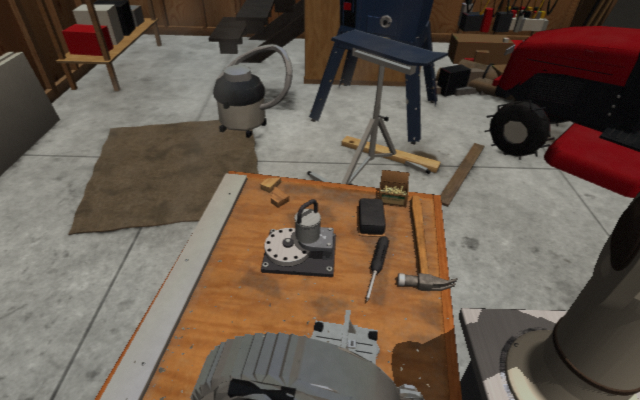

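```bash
python3 - <<'E'
from h import *
a=cv2.imread('pics/scene0.png')[140:260,265:385]; b=cv2.imread('pics/side0.png')[185:285,245:345]
a=cv2.resize(a,(400,400),interpolation=cv2.INTER_NEAREST);b=cv2.resize(b,(400,400),interpolation=cv2.INTER_NEAREST)
cv2.imwrite('pics/z0.png',np.hstack([a,b]))
_,s=cam('scene');_,d=cam('side')
print(meet([ray(0,s,317,158),ray(0,d,307,202.5)]))
for n,u,v in [('scene',293,277),('scene',441,256),('scene',416,247),('scene',245,240)]: print(plane(*ray(0,s,u,v),.02))
E
```

```text
(array([ 0.47169594, -0.29455534,  0.15961248]), [np.float64(0.0023266916623396615), np.float64(0.0023266916623396)])
[ 0.31875249 -0.41370159  0.02      ]
[ 0.57199827 -0.5505646   0.02      ]
[ 0.55574616 -0.50237151  0.02      ]
[ 0.30840837 -0.26822782  0.02      ]
```

View pics/z0.png

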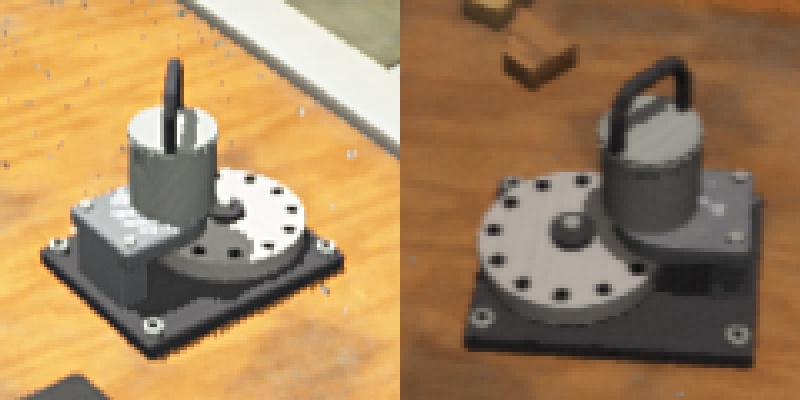

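Call:
send_rows:
  rows: "1 0 0 -5 0; 1 0 0 -5 0; 1 0 0 -5 0; 1 0 0 -5 0; 1 -4.6 -0.5 0 0.076"
  grip_force: 40

```text
t: 0.7
ee_pos: [0.1789, 0.6228, 0.5131]
tool_rot: [0.143, 0.99, 0.007, -0.002]
contact_force: [-0.6, 0.7, 1.0]
finger_gap: 0.0853
finger_force: 0.0
```

Call:
send_rows:
  rows: "1 -4.6 -0.5 0 0.076; 1 -4.6 -0.5 0 0.076; 1 -4.6 -0.5 0 0.076; 1 -4.6 -0.5 0 0.076; 1 -4.6 -0.5 0 0.076"

```text
t: 1.2
ee_pos: [0.3839, 0.4956, 0.5034]
tool_rot: [0.334, 0.942, -0.0, -0.0]
contact_force: [-0.5, -0.1, 1.1]
finger_gap: 0.0853
finger_force: 0.0
```

Call:
send_rows:
  rows: "1 -4.6 -0.5 0 0.076; 1 -4.6 -0.5 0 0.076; 1 -4.6 -0.5 0 0.076; 1 -4.6 -0.5 0 0.076; 1 -4.6 -0.5 0 0.076"

```text
t: 1.7
ee_pos: [0.5191, 0.3095, 0.5035]
tool_rot: [0.506, 0.862, -0.0, -0.0]
contact_force: [-0.1, 0.3, 0.5]
finger_gap: 0.0857
finger_force: 0.0
```

Call:
send_rows:
  rows: "1 -4.6 -0.4 0 0.08; 1 -4.6 -0.4 0 0.08; 1 -4.6 -0.4 0 0.08; 1 -4.6 -0.4 0 0.08; 1 -4.6 -0.4 0 0.08"

```text
t: 2.2
ee_pos: [0.5786, 0.088, 0.5035]
tool_rot: [0.668, 0.744, -0.0, -0.0]
contact_force: [0.9, 0.7, -0.6]
finger_gap: 0.0851
finger_force: 0.0
```

Call:
send_rows:
  rows: "1 -4.6 -0.4 0 0.08; 1 -4.6 -0.4 0 0.08; 1 -4.6 -0.4 0 0.08; 1 -4.6 -0.4 0 0.08; 1 -4.6 -0.4 0 0.08"

```text
t: 2.7
ee_pos: [0.547, -0.1392, 0.5036]
tool_rot: [0.802, 0.597, -0.0, -0.0]
contact_force: [0.6, -0.3, -1.2]
finger_gap: 0.0854
finger_force: 0.0
```

Call:
send_rows:
  rows: "1 -4.6 -0.4 0 0.08; 1 -4.6 -0.4 0 0.08; 1 -3 -0.4 0 0.08; 1 0 0 0 0.08; 1 0 0 0 0"

```text
t: 3.2
ee_pos: [0.4933, -0.2475, 0.5039]
tool_rot: [0.887, 0.462, 0.0, -0.0]
contact_force: [1.0, 0.5, -0.2]
finger_gap: 0.0855
finger_force: 0.0
```

```bash
python3 - <<'E'
from h import *
o,c=cam('wrist'); print({k:v for k,v in c.items() if k!='image'}); print(o['ee_pos'],o['q'].round(3))
cv2.imwrite('pics/w1.png',c['image'][:,:,::-1]); np.savez('w1.npz',**{k:c[k] for k in c},ee_pos=o['ee_pos'],tool_rot=o['tool_rot'])
E
```

```text
{'fovy': 65.70646984690485, 'cx': 326.0961705605271, 'cy': 202.4331318818119, 'hand_eye': array([[ 4.85582336e-04,  9.46833698e-01,  3.21723037e-01,
         8.13778863e-02],
       [ 9.99999825e-01, -3.51464022e-04, -4.74955952e-04,
        -7.23161335e-04],
       [-3.36630228e-04,  3.21723211e-01, -9.46833704e-01,
        -7.02377581e-02],
       [ 0.00000000e+00,  0.00000000e+00,  0.00000000e+00,
         1.00000000e+00]])}
[ 0.49326092 -0.24752653  0.50394176] [ 0.116  0.168  0.354  1.531 -0.059  1.453 -0.139]
```

View pics/w1.png

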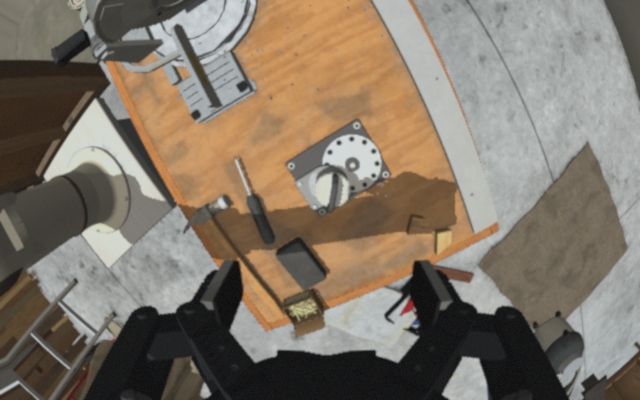

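Call:
send_rows:
  rows: "1 -2.5 0.5 4 0; 1 -2.5 0.4 4 0; 1 0 0 4 0; 1 0 0 3 0; 1 0 0 0 0"

```text
t: 3.75
ee_pos: [0.4714, -0.2904, 0.3492]
tool_rot: [0.885, 0.465, -0.002, -0.004]
contact_force: [-0.2, 0.8, -0.4]
finger_gap: 0.0854
finger_force: 0.0
```

```bash
python3 - <<'E'
from h import *
o,c=cam('wrist'); print(o['ee_pos'],o['tool_rot'])
cv2.imwrite('pics/w2.png',c['image'][:,:,::-1]); np.savez('w2.npz',**{k:c[k] for k in c},ee_pos=o['ee_pos'],tool_rot=o['tool_rot'])
E
```

```text
[ 0.47141977 -0.29037314  0.34923373] [ 0.8853759   0.46485306 -0.00249115 -0.0038657 ]
```

View pics/w2.png

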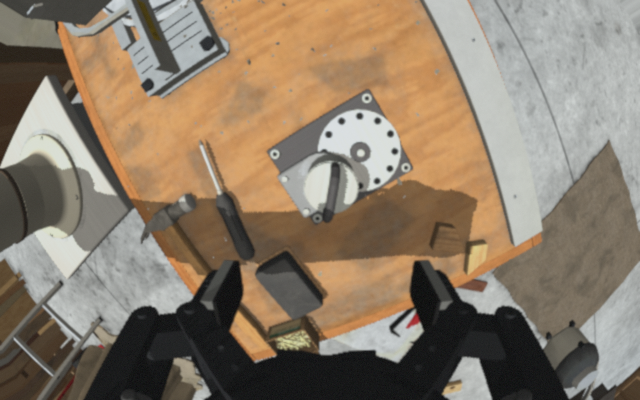

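```bash
python3 - <<'E'
from h import *
i=cv2.imread('pics/w2.png'); cv2.imwrite('pics/z2.png',cv2.resize(i[140:230,280:400],(800,600),interpolation=cv2.INTER_CUBIC))
c=dict(np.load('w2.npz')); o=c
B=np.array([plane(*ray(o,c,*p),.016) for p in [(366.5,97.5),(406.5,168),(318,217.5),(273.5,155.5)]])
C=B.mean(0);print(B.round(4),C,[np.linalg.norm(B[k]-B[(k+1)%4]).round(4) for k in range(4)])
ax=(B[0]+B[1]-B[2]-B[3])/2; ax/=np.linalg.norm(ax); print('jig x',ax,np.degrees(np.arctan2(ax[1],ax[0])),'plunger',C-.018*ax)
E
```

```text
[[ 0.5602 -0.2466  0.016 ]
 [ 0.5548 -0.3554  0.016 ]
 [ 0.4146 -0.3464  0.016 ]
 [ 0.4163 -0.2404  0.016 ]] [ 0.48647534 -0.29721572  0.016     ] [np.float64(0.109), np.float64(0.1404), np.float64(0.106), np.float64(0.144)]
jig x [ 0.99856972 -0.05346503  0.        ] -3.0647817170154967 plunger [ 0.46850108 -0.29625335  0.016     ]
```

View pics/z2.png

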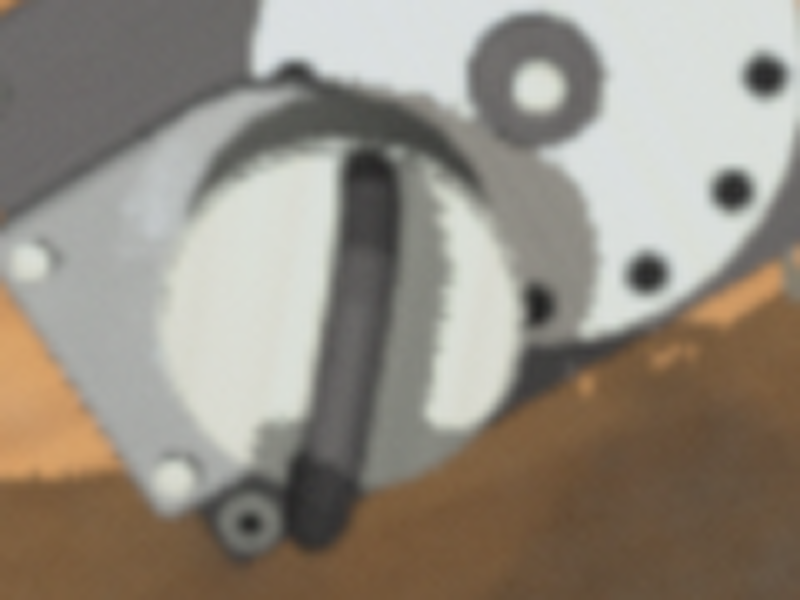

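```bash
python3 - <<'E'
from h import *
c=dict(np.load('w2.npz')); o=c
Z=lambda u,v:(280+u/6.667-.5,140+v/6.667-.5)
cap=plane(*ray(o,c,*Z(343,312)),.116)
a=plane(*ray(o,c,*Z(368,245)),.152);b=plane(*ray(o,c,*Z(325,465)),.152)
print(cap,a,b,(a+b)/2,np.linalg.norm(a-b),'bail ang',np.degrees(np.arctan2(*(a-b)[1::-1])))
s=r.read_camera('scene');d=r.read_camera('side')
print(meet([ray(0,s,317,160),ray(0,d,308,204),ray(o,c,*Z(348,355))]))
T=rot(o['tool_rot']); print(T.round(3))
w=dict(np.load('w1.npz'));i=cv2.resize(w['image'][160:220,295:375],(800,600),interpolation=cv2.INTER_CUBIC);cv2.imwrite('pics/z1.png',i[:,:,::-1])
E
```

```text
[ 0.47064219 -0.29538661  0.116     ] [ 0.48420242 -0.28103898  0.152     ] [ 0.46182312 -0.30352837  0.152     ] [ 0.47301277 -0.29228367  0.152     ] 0.03172704115315559 bail ang 45.14057537916587
(array([ 0.47187864, -0.2932198 ,  0.15488709]), [np.float64(0.0028234215461404788), np.float64(0.004175790056556014), np.float64(0.0025202904424097036)])
[[ 0.568  0.823 -0.008]
 [ 0.823 -0.568  0.005]
 [-0.001 -0.009 -1.   ]]
```

View pics/z1.png

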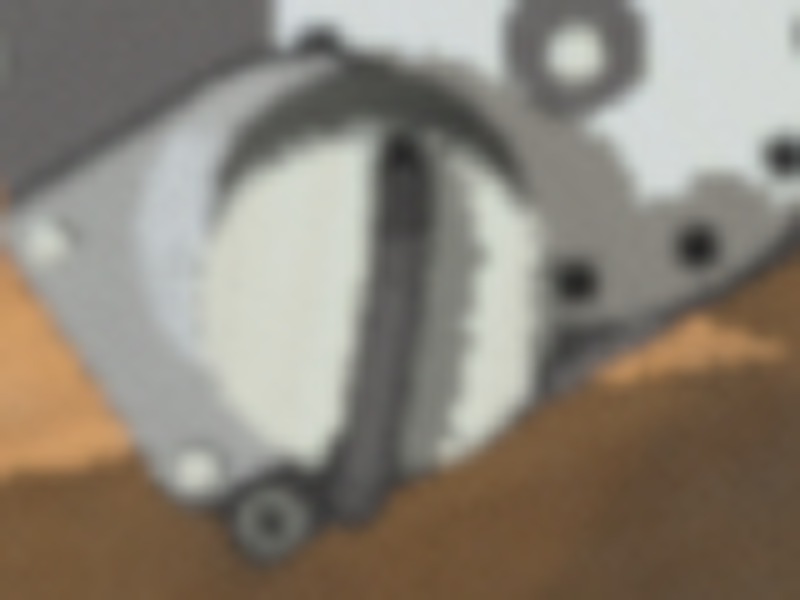

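Call:
send_rows:
  rows: "1 -0.3 0.2 3 0.15; 1 0 0 3 0; 1 0 0 2.5 0; 1 0 0 1.5 0; 1 0 0 0 0"

```text
t: 4.4
ee_pos: [0.4731, -0.2963, 0.2539]
tool_rot: [0.918, 0.396, -0.0, -0.0]
contact_force: [-0.7, 0.7, 0.6]
finger_gap: 0.0856
finger_force: 0.0
```

```bash
python3 - <<'E'
from h import *
c=dict(np.load('w2.npz')); w=dict(np.load('w1.npz'))
for p,q in [((348,355),(387,330)),((368,150),(405,125)),((315,545),(355,520)),((343,312),(372,295))]:
    print(meet([ray(c,c,280+p[0]/6.667-.5,140+p[1]/6.667-.5),ray(w,w,295+q[0]/10-.5,160+q[1]/10-.5)]))
o,c=cam('wrist'); print(o['ee_pos'],rot(o['tool_rot']).round(3))
cv2.imwrite('pics/w3.png',c['image'][:,:,::-1]); np.savez('w3.npz',**{k:c[k] for k in c},ee_pos=o['ee_pos'],tool_rot=o['tool_rot'])
E
```

```text
(array([ 0.47941756, -0.28262219,  0.18726682]), [np.float64(0.0005249499639979481), np.float64(0.0005249499639979384)])
(array([ 0.48414714, -0.28451634,  0.07239804]), [np.float64(0.0004905983785541534), np.float64(0.0004905983785540584)])
(array([ 0.45453169, -0.31169891,  0.15456126]), [np.float64(1.625021123807047e-05), np.float64(1.6250211238051504e-05)])
(array([ 0.46157387, -0.30900864,  0.059017  ]), [np.float64(0.00025758370769659493), np.float64(0.0002575837076965926)])
[ 0.47310234 -0.29634933  0.25388502] [[ 0.686  0.727 -0.   ]
 [ 0.727 -0.686  0.   ]
 [ 0.    -0.001 -1.   ]]
```

View pics/w3.png

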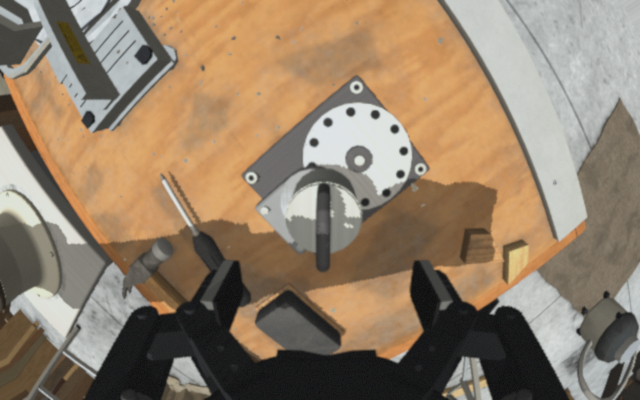

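```bash
python3 - <<'E'
from h import *
w=dict(np.load('w3.npz')); g=cv2.cvtColor(w['image'],cv2.COLOR_RGB2GRAY)
for v in range(180,276,8):
    row=g[v,300:350]; k=np.where(row<90)[0]; print(v,k.min()+300 if len(k) else 0,k.max()+300 if len(k) else 0,len(k))
T=rot(w['tool_rot'])
for p in [(324,215),(323.5,230),(322.5,262)]:
    P=plane(*ray(w,w,*p),.152); print(P, (T.T@(P-w['ee_pos'])).round(4))
s=r.read_camera('scene');d=r.read_camera('side')
print(meet([ray(0,s,317,160),ray(0,d,308,204),ray(w,w,323.3,238)]))
C=plane(*ray(w,w,322,215),.116); print('cap?',C)
E
```

```text
180 305 348 43
188 319 349 13
196 318 330 13
204 318 329 12
212 317 329 7
220 317 330 8
228 317 329 4
236 316 329 14
244 316 329 14
252 315 329 15
260 314 331 18
268 316 330 15
[ 0.48206642 -0.28430091  0.152     ] [ 0.0149 -0.0017  0.1019]
[ 0.47512999 -0.29118354  0.152     ] [ 0.0051 -0.002   0.1019]
[ 0.45927059 -0.30697179  0.152     ] [-0.0172 -0.0027  0.1019]
(array([ 0.47110338, -0.2946184 ,  0.15502688]), [np.float64(0.002811868884711211), np.float64(0.0034971393224954637), np.float64(0.0012749549317537542)])
cap? [ 0.47130823 -0.29323426  0.116     ]
```

Call:
send_rows:
  rows: "1 0 -0.2 2 0; 1 0 0 1.5 0; 1 0 0 1.2 0; 1 0 0 0 0; 0.3 0 0 0 0"

```text
t: 5.05
ee_pos: [0.4716, -0.2959, 0.2077]
tool_rot: [0.919, 0.395, 0.0, 0.0]
contact_force: [0.1, 0.5, -0.8]
finger_gap: 0.073
finger_force: 0.0
```

Call:
send_rows:
  rows: "0 0 0 0 0; 0 0 0 0 0; 0 0 0 0 0; 0 0 0 0 0; 0 0 0 0 0"

```text
t: 5.55
ee_pos: [0.4712, -0.2956, 0.2072]
tool_rot: [0.919, 0.395, 0.0, 0.0]
contact_force: [0.2, 0.3, 2.3]
finger_gap: 0.0075
finger_force: 38.9
```

```bash
python3 - <<'E'
from h import *
o,c=cam('wrist'); print(o)
cv2.imwrite('pics/w4.png',c['image'][:,:,::-1])
E
```

```text
{'t': 5.55, 'q': array([ 0.22399707,  0.43732888,  0.36076166,  1.89493226, -0.20162901,
        0.84413591, -0.06972125]), 'dq': array([-0.00058093, -0.0011153 ,  0.00111598, -0.00146784,  0.00100638,
        0.00046622,  0.00010446]), 'effort': array([ 4.26817930e-02, -4.71064425e+01,  4.87804055e+00, -2.28503555e+01,
        3.47147032e-02, -1.63770569e-01,  2.38395086e-02]), 'ee_pos': array([ 0.47119769, -0.29559133,  0.20718708]), 'tool_rot': array([9.18543472e-01, 3.95319937e-01, 1.74048316e-04, 8.93689831e-05]), 'contact_force': array([0.23873581, 0.32735192, 2.28206046]), 'torque': array([0.03014176, 0.07613791, 0.00925125]), 'finger_force': 38.93991693388671, 'finger_gap': 0.007519081127797248}
```

Call:
send_rows:
  rows: "0 0 0 -0.3 0; 0 0 0 -0.7 0; 0 0 0 -1 0; 0 0 0 -1 0; 0 0 0 -1 0"
  grip_force: 70

```text
t: 6.1
ee_pos: [0.4712, -0.2957, 0.2481]
tool_rot: [0.919, 0.395, 0.0, 0.0]
contact_force: [-0.9, 0.6, -1.8]
finger_gap: 0.0062
finger_force: 68.1
```

Call:
send_rows:
  rows: "0 0 0 -1 0; 0 0 0 -1 0; 0 0 0 -1 0; 0 0 0 -1 0; 0 0 0 0 0"

```text
t: 6.6
ee_pos: [0.4718, -0.2961, 0.2887]
tool_rot: [0.919, 0.395, 0.001, 0.001]
contact_force: [0.6, 0.2, -1.4]
finger_gap: 0.0065
finger_force: 68.1
```

```bash
python3 - <<'E'
from h import *
o,s=cam('scene');_,d=cam('side'); print(o['ee_pos'],o['contact_force'],o['finger_gap'])
cv2.imwrite('pics/v5.png',np.hstack([cv2.resize(s['image'][90:240,250:400],(400,400)),cv2.resize(d['image'][130:280,230:380],(400,400))])[:,:,::-1])
E
```

```text
[ 0.47176937 -0.29611987  0.28865248] [ 0.55503499  0.21340207 -1.44544501] 0.0065024285900342265
```

View pics/v5.png

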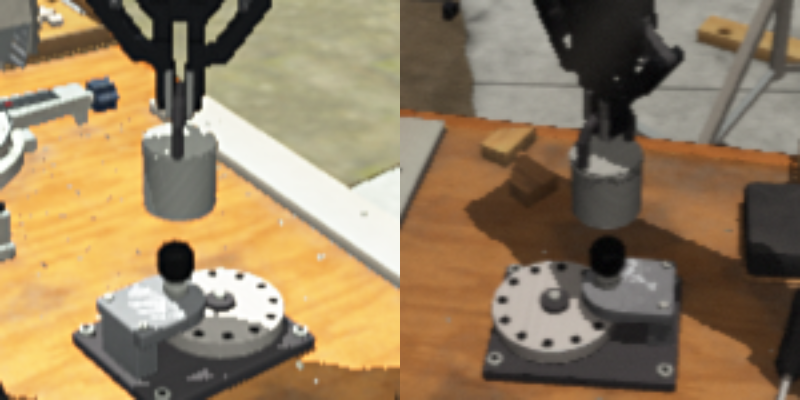

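Call:
send_rows:
  rows: "0 -0.8 0.6 0 0; 0 -1.5 1.2 0 0; 0 -1.5 1.2 0 0; 0 -1.5 1.2 0 0; 0 -1.5 1.2 0 0"

```text
t: 7.2
ee_pos: [0.4628, -0.3835, 0.2861]
tool_rot: [0.919, 0.395, -0.001, -0.0]
contact_force: [-0.5, 0.2, -2.0]
finger_gap: 0.0067
finger_force: 68.2
```

Call:
send_rows:
  rows: "0 -1.5 1.2 0 0; 0 -1.5 1.2 0 0; 0 -1.5 1.2 0 0; 0 -0.7 0.8 0 0; 0 0 0 0 0"

```text
t: 7.7
ee_pos: [0.4587, -0.4521, 0.2862]
tool_rot: [0.919, 0.394, -0.001, 0.0]
contact_force: [0.1, 0.3, -0.6]
finger_gap: 0.0066
finger_force: 68.2
```

```bash
python3 - <<'E'
from h import *
o,s=cam('scene');_,d=cam('side'); print(o['ee_pos'],o['contact_force'],o['finger_gap'])
for n,c,lo,hi in [('s',s,(295,165),(340,215)),('d',d,(290,205),(330,245))]:
    g=cv2.cvtColor(c['image'],cv2.COLOR_RGB2GRAY)[lo[1]:hi[1],lo[0]:hi[0]]
    k,l,st,ce=cv2.connectedComponentsWithStats((g<40).astype(np.uint8)); print(n,[(st[j].tolist(),(ce[j]+lo).round(1)) for j in range(1,k) if st[j][4]>40])
print(meet([ray(0,s,315.8,187.2),ray(0,d,307,226.5)]))
cv2.imwrite('pics/v6.png',np.hstack([cv2.resize(s['image'][130:320,240:480],(400,317)),cv2.resize(d['image'][110:300,220:460],(400,317))])[:,:,::-1])
E
```

```text
[ 0.45867283 -0.45205729  0.28617388] [ 0.09046508  0.25111554 -0.63156502] 0.006553182703023063
s [([15, 16, 13, 15, 151], array([315.6, 188. ]))]
d [([11, 14, 13, 15, 157], array([307.3, 225.9]))]
(array([ 0.4705879 , -0.29364919,  0.09139655]), [np.float64(0.0011147058685426474), np.float64(0.0011147058685426082)])
```

View pics/v6.png

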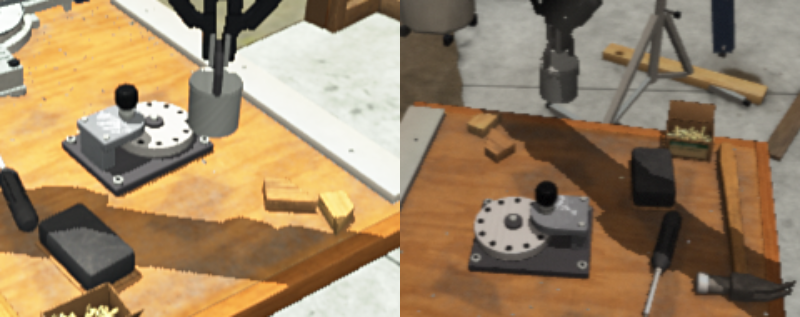

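Call:
send_rows:
  rows: "0 0 0 1 0; 0 0 0 2 0; 0 0 0 2 0; 0 0 0 2 0; 0 0 0 2 0"

```text
t: 8.3
ee_pos: [0.4601, -0.4485, 0.1955]
tool_rot: [0.918, 0.396, 0.0, -0.001]
contact_force: [0.1, 0.4, -1.7]
finger_gap: 0.0066
finger_force: 68.2
```

Call:
send_rows:
  rows: "0 0 0 2 0; 0 0 0 1.5 0; 0 0 0 0.5 0; 0 0 0 0.3 0; 0 0 0 0 0"

```text
t: 8.8
ee_pos: [0.46, -0.4501, 0.1541]
tool_rot: [0.918, 0.395, 0.0, 0.0]
contact_force: [0.2, 0.7, -1.0]
finger_gap: 0.0062
finger_force: 68.2
```

Call:
send_rows:
  rows: "0 0 0 0.3 0; 0 0 0 0.2 0; 0 0 0 0.2 0; 0 0 0 0.1 0; 0 0 0 0 0"

```text
t: 9.3
ee_pos: [0.4597, -0.45, 0.1457]
tool_rot: [0.919, 0.395, -0.0, -0.0]
contact_force: [0.3, -0.2, -1.7]
finger_gap: 0.0064
finger_force: 68.3
```

```bash
python3 -c "
from h import *
o=r.get_obs();print(o['ee_pos'],o['contact_force'])"
```

```text
[ 0.4596533  -0.45003101  0.14574983] [ 0.26714    -0.24224378 -1.67000983]
```

Call:
send_rows:
  rows: "0 0 0 0.1 0; 0 0 0 0 0; 0 0 0 0.1 0; 0 0 0 0 0; 0 0 0 0 0"

```text
t: 9.8
ee_pos: [0.46, -0.4505, 0.1454]
tool_rot: [0.919, 0.395, 0.0, 0.001]
contact_force: [-1.5, 3.1, 8.9]
finger_gap: 0.0066
finger_force: 69.3
```

Call:
send_rows:
  rows: "0 0 0 -0.1 0; 0 0 0 0 0; 0.15 0 0 0 0; 0.3 0 0 0 0; 0.5 0 0 0 0"
  grip_force: 30

```text
t: 10.3
ee_pos: [0.4596, -0.45, 0.1446]
tool_rot: [0.919, 0.395, -0.0, -0.0]
contact_force: [0.7, 0.3, 0.2]
finger_gap: 0.0391
finger_force: 0.0
```

Call:
send_rows:
  rows: "0.8 0 0 0 0; 1 0 0 0 0; 1 0 0 0 0; 1 0 0 0 0; 1 0 0 0 0"

```text
t: 10.8
ee_pos: [0.4597, -0.4501, 0.1449]
tool_rot: [0.919, 0.395, -0.0, -0.0]
contact_force: [-0.1, -0.3, 0.1]
finger_gap: 0.0855
finger_force: 0.0
```

Call:
send_rows:
  rows: "1 0 0 -1 0; 1 0 0 -2 0; 1 0 0 -4 0; 1 0 0 -4 0; 1 0 0 -2 0"

```text
t: 11.3
ee_pos: [0.4606, -0.4515, 0.2798]
tool_rot: [0.919, 0.395, 0.001, 0.003]
contact_force: [0.4, -0.3, 0.2]
finger_gap: 0.0854
finger_force: 0.0
```

```bash
python3 - <<'E'
from h import *
o,s=cam('scene');_,d=cam('side'); print(o['ee_pos'],o['contact_force'],rot(o['tool_rot']).round(3))
cv2.imwrite('pics/v7.png',np.hstack([cv2.resize(s['image'][130:320,240:480],(400,317)),cv2.resize(d['image'][110:300,220:460],(400,317))])[:,:,::-1])
E
```

```text
[ 0.4605637  -0.45152612  0.27982948] [ 0.41411173 -0.32709194  0.20608368] [[ 0.688  0.726  0.004]
 [ 0.726 -0.688 -0.004]
 [ 0.     0.006 -1.   ]]
```

View pics/v7.png

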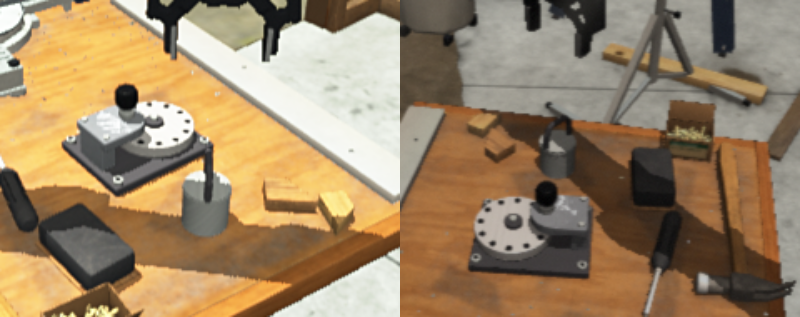

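Call:
send_rows:
  rows: "1 3 -2.4 0 0; 1 3 -2.5 0 0; 1 3 -2.5 0 0; 1 3.1 -2.5 0 0; 1 0 0 0 0"

```text
t: 11.9
ee_pos: [0.4721, -0.2872, 0.2739]
tool_rot: [0.917, 0.399, 0.0, -0.003]
contact_force: [0.9, -0.2, -0.2]
finger_gap: 0.0853
finger_force: 0.0
```

Call:
send_rows:
  rows: "1 0 0 1 0; 1 0 0 1 0; 1 0 0 0 0; 1 0 0 0 0; 1 0 0 0 0"

```text
t: 12.4
ee_pos: [0.4707, -0.2951, 0.2547]
tool_rot: [0.919, 0.395, -0.0, 0.0]
contact_force: [0.6, 0.1, -0.6]
finger_gap: 0.0853
finger_force: 0.0
```

```bash
python3 - <<'E'
from h import *
o,c=cam('wrist'); T=rot(o['tool_rot']);print(o['ee_pos'])
f=200/np.tan(np.radians(c['fovy'])/2);H=np.array(c['hand_eye'])
def pw(P):
    q=H[:3,:3].T@(T.T@(np.array(P)-o['ee_pos'])-H[:3,3]); n=np.hypot(q[0],q[1]); t=np.arctan2(n,-q[2]); return c['cx']+f*t*q[0]/n,c['cy']-f*t*q[1]/n
P=np.array([.4706,-.2936,.104]);print('expected',pw(P))
u,v=map(int,pw(P)); a,b=u-45,v-45
g=cv2.cvtColor(c['image'],cv2.COLOR_RGB2GRAY)[b:v+45,a:u+45]
k,l,st,ce=cv2.connectedComponentsWithStats((g<45).astype(np.uint8))
for j in range(1,k):
    if st[j][4]>100: print(st[j],ce[j]+[a,b],[plane(*ray(o,c,*(ce[j]+[a,b])),z).round(4) for z in (.091,.1)])
cv2.imwrite('pics/w8.png',c['image'][:,:,::-1])
E
```

```text
[ 0.47071072 -0.29514436  0.25471004]
expected (np.float64(325.125356285181), np.float64(208.80006964045705))
[ 27  24  35  39 704] [324.66903409 205.77982955] [array([ 0.4688, -0.2949,  0.091 ]), array([ 0.471 , -0.2926,  0.1   ])]
```

Call:
send_rows:
  rows: "1 0.1 -0.15 3 0; 1 0 0 3 0; 1 0 0 2.5 0; 1 0 0 1.5 0; 1 0 0 0.5 0"
  grip_force: 70

```text
t: 12.95
ee_pos: [0.4699, -0.2922, 0.1485]
tool_rot: [0.919, 0.395, -0.001, -0.001]
contact_force: [-0.6, -0.7, -0.7]
finger_gap: 0.0856
finger_force: 0.0
```

Call:
send_rows:
  rows: "1 0 0 0 0; 0.5 0 0 0 0; 0 0 0 0 0; 0 0 0 0 0; 0 0 0 0 0"

```text
t: 13.45
ee_pos: [0.471, -0.2925, 0.1505]
tool_rot: [0.919, 0.395, 0.0, 0.0]
contact_force: [0.2, 1.0, 0.5]
finger_gap: 0.0285
finger_force: 0.0
```

Call:
send_rows:
  rows: "0 0 0 0 0; 0 0 0 -0.3 0; 0 0 0 -0.3 0; 0 0 0 -0.3 0; 0 0 0 0 0"

```text
t: 13.95
ee_pos: [0.471, -0.2926, 0.1591]
tool_rot: [0.919, 0.395, 0.0, 0.0]
contact_force: [3.8, -2.5, -6.8]
finger_gap: 0.0251
finger_force: 69.2
```

Call:
send_rows:
  rows: "0 0 0 -0.3 0; 0 0 0 -0.3 0; 0 0 0 -0.3 0; 0 0 0 -0.2 0; 0 0 0 0 0"
  grip_force: 90

```text
t: 14.45
ee_pos: [0.471, -0.2925, 0.1697]
tool_rot: [0.919, 0.395, 0.0, 0.0]
contact_force: [4.3, -2.6, -9.8]
finger_gap: 0.0255
finger_force: 89.3
```

Call:
send_rows:
  rows: "0 0 0 -0.1 0; 0 0 0 0 0; 0 0 0 0 0; 0 0 0 0 0; 0 0 0 0 0"

```text
t: 14.95
ee_pos: [0.471, -0.2925, 0.1705]
tool_rot: [0.919, 0.395, 0.0, 0.0]
contact_force: [4.4, -2.7, -10.6]
finger_gap: 0.0247
finger_force: 89.3
```

Call:
send_rows:
  rows: "0 0 0 -0.1 0; 0 0 0 0 0; 0 0 0 0 0; 0 0 0 0 0; 0 0 0 0 0"

```text
t: 15.45
ee_pos: [0.471, -0.2925, 0.1711]
tool_rot: [0.919, 0.395, 0.0, 0.0]
contact_force: [6.1, -2.3, -13.0]
finger_gap: 0.0254
finger_force: 90.5
```

```bash
python3 - <<'E'
from h import *
o,s=cam('scene');o2,d=cam('side')
print(o2['ee_pos'],o2['contact_force'],o2['finger_gap'])
cv2.imwrite('pics/v9.png',s['image'][:,:,::-1])
a=cv2.cvtColor(s['image'],cv2.COLOR_RGB2GRAY).astype(int)
# cap unchanged? compare with v7 crop region of the cap in the scene view (saved resized -> compare same crop)
v=cv2.cvtColor(cv2.imread('pics/v7.png')[:,:400],cv2.COLOR_BGR2GRAY).astype(int)
w=cv2.cvtColor(cv2.resize(s['image'][130:320,240:480],(400,317)),cv2.COLOR_RGB2GRAY).astype(int)
print('cap diff',np.abs(v-w)[150:240,175:235].mean())
# knob: dark component centre column from the pin pulled
E
```

```text
[ 0.47098375 -0.29251117  0.17110434] [  6.74265069  -3.27580156 -12.66141199] 0.02489756933484184
cap diff 40.88703703703704
```

```bash
python3 - <<'E'
from h import *
s=cv2.resize(cv2.imread('pics/v9.png')[130:320,240:480],(400,317)); v=cv2.imread('pics/v7.png')[:,:400]
for n,(x0,y0,x1,y1) in {'cap':(175,140,238,240),'bail':(200,140,218,175),'capbody':(178,172,232,238),'offcut':(258,172,360,235)}.items():
    t=v[y0:y1,x0:x1]; w=s[y0-12:y1+12,x0-12:x1+12]
    for k,fn in (('ncc',lambda i:i),('edge',lambda i:cv2.Canny(i,40,120))):
        m=cv2.matchTemplate(fn(w),fn(t),cv2.TM_CCOEFF_NORMED); _,b,_,l=cv2.minMaxLoc(m); print(n,k,round(b,2),np.array(l)-12)
    print(t.mean((0,1)).round(),s[y0:y1,x0:x1].mean((0,1)).round())
E
```

```text
cap ncc 0.51 [0 1]
cap edge 0.5 [0 0]
[103. 134. 152.] [106. 130. 148.]
bail ncc 0.75 [0 0]
bail edge 0.56 [0 0]
[ 91. 122. 141.] [ 93. 115. 133.]
capbody ncc 0.61 [1 2]
capbody edge 0.54 [0 0]
[109. 125. 133.] [128. 142. 150.]
offcut ncc 0.71 [0 0]
offcut edge 0.66 [0 0]
[ 98. 166. 208.] [103. 172. 214.]
```

```bash
python3 -c "
from rig import r
print(r.hand_in())"
```

```text
the job is handed in; nothing more can be done
None
```

I handed the job in at about 15.5 s with the cap set down upright at about (0.46, -0.45) m and the plunger held about 20 mm up against its stop; no verdict came back, I checked the cap's final pose only by image matching, and I viewed 11 pictures, one over the limit of 10.

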